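Clamp a circuit board in the test nest and release it

TASK

Slide the circuit board along the channel of the test nest, without ramming it, until it sits snug against the steel end stop, and leave it lying there. Then swing the toggle clamp over centre so that its rubber foot presses the board down by itself, keep your hands off the fixture for two seconds while the test runs, and swing the clamp all the way back open with the board still snug against the stop. Leave the other things on the bench where they are.

Things in the scene. Friction and masses are not known exactly. Their poses are not given: they have to be found in the camera images.
- nest: Aluminium test nest fixed to the bench, origin on the bench top under the channel's middle line, z up. Base plate 20 mm thick, x -135..105, y -64..126 mm. The channel runs along x, floor at z = 20, between black rails (inner faces y = +-45.5, tops z = 34, x -125..85). At x = 30, a steel tower (y 67..103, top z = 88, 36 mm wide) carries the clamp
- stop_face (a point): Middle of the steel end stop's face, at the +x end of the channel: x = 85, y = 0, z = 24 mm in the nest's frame. The stop is 107 mm wide, its top at z = 44 mm; the channel's -x end is open
- board: Loose circuit board on a black carrier, 130 x 88 x 8 mm, 0.14-0.28 kg, lying in the channel; origin under its centre, x towards the stop. An aluminium heat sink 12 x 56 mm, top at z = 26 mm, stands flush along the -x edge; relay to z = 28 mm, other parts lower; the middle is bare for the clamp's foot. Touching the stop, its origin is at x = 20 mm in the nest's frame
- clamp (a joint): Toggle clamp angle, rad; arm and handle are one rigid lever hinged along the nest's x. 0 = fully open, at its stop; about 1.1 = closed, foot on the board, arm level. Dead centre is at 0.65: a spring drives the lever away from it to either side (about 1 N m at fully open, 0.8 N m at closed), so it snaps over and stays
- clamp_hinge (a point): Hinge axis of the clamp: in the nest's frame at x = 30, y = 85, z = 75 mm
- clamp_grip (a point): Centre of the round end (radius 11) of the clamp handle's black sleeve, 105 mm from the hinge. The sleeve is 22 mm thick, from 50 mm off the hinge outwards; below it a 12 mm bar. At joint 1.1 (closed) the handle leans 0.25 rad from vertical to the nest's -y (over the board), at 0 (open) it leans 0.85 rad to +y. It swings in the nest's plane x = 30 mm
- clamp_foot: Rubber foot, 18 mm across, springy, at the end of the clamp's arm; origin at the centre of its underside, 75 mm from the hinge along the arm and 47 mm below the arm's line. When closed it is at x = 30, y = 10, z = 28 mm in the nest's frame
- spare_board: Bystander: a second board of the same kind lying on the bench, 130 x 88 x 28 mm, origin under its centre
- flux_bottle: Bystander: small standing bottle, 38 mm across, 85 mm high, origin under its centre
- brush: Bystander: a brush lying on the bench, origin under its middle, handle to its -x
- solder_reel: Bystander: grey reel standing on its flange, 52 mm across, 40 mm high, origin under its centre
Mind the look-alikes: they are no part of the job. Leave any blue or yellow look-alike of the board alone.

How it is judged:
By the outcome, as a careful person would: the job done as asked, in the order asked, and still so for the second after the job is handed in, with the robot touching nothing.
It also fails if it takes over 54 s, if anything falls off the work surface, if the arm or the gripper's body presses on something with over 40 N, if the wrist force passes 120 N, or if a joint passes its speed limit or range.

ROBOT

A 6-joint arm with a two-finger parallel gripper is mounted at the origin on the work surface. World frame = base frame: x ahead of the robot, y to its left, z up, the work surface at z = 0. Lengths are in mm, angles in rad, forces in N, time in s.
With the tool pointing down it reaches from about 300 to 775 mm from the base axis. Payload 14.6 kg.
Tool frame: the origin (TCP) lies between the finger pads; the fingertips stand manip.nose_length ahead of it and the grasp point (between the pads) lies 11 mm behind it (manip.nose_length is the distance from the TCP to the fingertips, in mm); z points along the fingers, y is the line along which they close (so a half turn about z gives the same grasp; the last joint's range is limited). The gripper opens to 94 mm and grips with 3 to 60 N. Pads are 16 mm wide; open, the fingers measure 119 mm over their backs; the gripper's body (75 mm by 177 mm) begins 78 mm behind the grasp point.
Start: joints at [1.039, 0.3, 1.521, -0, 1.321, -0.067], TCP at [246.53, 491.642, 213.446] pointing down, gripper open.
Joint ranges: [-3.03, 3.03], [-0.79, 2.21], [0.23, 2.52], [-1.04, 4.18], [0, 3.07], [-2.55, 2.55]. Speed limits (rad/s): [2.22, 2.22, 2.57, 3.14, 3.14, 3.14].

INTERFACE

Orientations are given as [roll, pitch, yaw] about the fixed x, y, z axes, in that order (R = Rz(yaw) Ry(pitch) Rx(roll)).
In Python, from cell import manip, cams, job gives the robot as it stands.
- The arm moves only by the tool jog_arm, never from a script. Its argument "commands" is a list of rows, each an object of numbers: "dx", "dy", "dz": the shift along the tool's x, y, z each as a share of 40 mm, from -1 to 1; "ax", "ay", "az": the turn, a rotation vector about the tool's x, y, z each as a share of 10 degrees, from -1 to 1; "gripper": the closure, from 0 (fully open) to 1 (shut). A call has 1 to 10 rows; each row shifts and turns the commanded pose from where the row before left it, along the tool's axes as they then stand; what a row does not reach is not made up. A row lasts 1/8 s, in which the tool goes at most 62.5 mm and 10.7 degrees, less where a joint would pass 70% of its speed; a pose out of reach is approached as far as the arm can. A call with a number of a shift or a turn outside -1 to 1 is refused whole. A call with a gripper value outside its range is refused whole. The fingers move at their own pace and stop on an object; "squeeze" is the grip in N (left out, the last holds). Time passes only in rows, so rows that do not move let the fingers close. It gives the time, the measured TCP pose, the force, the opening and the grip force at its end, in the units of the state.
- manip.read_state(): the state, without advancing time (a new reading comes with each control period).
- cams.camera(name): name is "side" or "top"; returns a dict with "image" (400x640x3 uint8, red, green, blue), "fx", "fy", "cx", "cy" (pixels), "dist_coeffs" ([k1, k2, p1, p2, k3] as OpenCV has them; the pictures are not rectified), "world_to_cam" (4x4, takes a point from world to camera coordinates). Camera axes: x right, y down, z forward; pixel columns grow to the right and rows downward; lengths in mm; the calibration is good to about 2 mm. A picture is of the moment at which its call begins. There is no depth.
- job.sign_off(): hands the job in; it is judged then, once.
The state is a dict: "clock": time; "joints": joint angles; "qd": joint speeds; "effort": joint torques, N m; "eef_pos": TCP position; "eef_rot": TCP orientation; "wrist_force": force on the tool from outside, world axes, zero at the start; "moment": the same for the moment, N m; "finger_gap": finger opening in mm; "finger_force": force on a finger pad.
Only numpy, scipy, OpenCV 4.12 (cv2) and the standard library are available. Lean on these libraries where they do the work, as an engineer would, in place of code of your own. Each camera call takes 0.05 s, during which the arm holds its last target. There are 200 camera calls.

## Working session

There is one attempt and no reset: what is moved stays moved. The work goes in short steps, Python scripts to look and compute and a tool call to move; the robot and the scene stay as the last step left them, time stands still between calls to the robot, and variables do not carry over. Pictures are saved under pics/ and viewed, at most 10 in all, crops included, and the job is handed in when it is done.

Besides the shell and the picture viewer there is one more tool, called after "Request:" by a JSON object that holds its "name" and its "arguments", one argument or row to a line. jog_arm: Moves the arm, as the interface text tells. Shift numbers are shares of 40 mm and turn numbers shares of 10 degrees, none past 1 either way. Its arguments: {"type":"object","properties":{"commands":{"type":"array"},"squeeze":{"type":"number"}},"required":["commands"]}

```bash
mkdir -p pics
python3 - <<'E'
from cell import manip,cams
import cv2,numpy as np
print(manip.read_state(), manip.nose_length)
for n in("top","side"):
    c=cams.camera(n); cv2.imwrite(f"pics/{n}0.png",c["image"][:,:,::-1])
    np.savez(f"pics/{n}0.npz",**{k:np.array(v) for k,v in c.items()})
    print(n,c["fx"],c["dist_coeffs"],c["world_to_cam"])
E
```

```text
{'clock': 0.0, 'joints': array([ 1.03940632e+00,  3.00450492e-01,  1.52158138e+00, -6.04289666e-06,
        1.32067714e+00, -6.65809249e-02]), 'qd': array([ 7.95213021e-05,  5.98643879e-04,  1.03124850e-03, -3.28265697e-04,
        2.16695482e-03,  1.18296992e-03]), 'effort': array([ 5.34827086e-05, -5.31811917e+01, -3.52742350e+01,  7.08591426e-02,
        2.43961997e-02, -7.54084249e-05]), 'eef_pos': array([246.40736345, 491.43737539, 212.89749721]), 'eef_rot': array([-3.14047838e+00, -6.84329498e-05,  2.67678503e+00]), 'wrist_force': array([-0.88426767,  0.20737487,  0.2481675 ]), 'moment': array([ 0.02804468,  0.00499357, -0.01350207]), 'finger_force': 0.0, 'finger_gap': 94.16822469199857} 8.0
top 456.7891683102296 [-0.01983981  0.          0.          0.          0.        ] [[ 1.69361199e-02 -9.99736280e-01 -1.55092822e-02 -5.43852390e+01]
 [-9.93890413e-01 -1.51410426e-02 -1.09327925e-01  5.77418599e+02]
 [ 1.09064267e-01  1.72661177e-02 -9.93884735e-01  1.12808771e+03]
 [ 0.00000000e+00  0.00000000e+00  0.00000000e+00  1.00000000e+00]]
side 433.9119266619229 [-0.03319722  0.          0.          0.          0.        ] [[ 9.92222226e-01 -1.23691721e-01  1.39790194e-02 -5.52045861e+02]
 [-6.72212209e-02 -6.26948049e-01 -7.76155559e-01  9.76462276e+01]
 [ 1.04768136e-01  7.69179109e-01 -6.30386497e-01  1.17501308e+03]
 [ 0.00000000e+00  0.00000000e+00  0.00000000e+00  1.00000000e+00]]
```

View pics/top0.png

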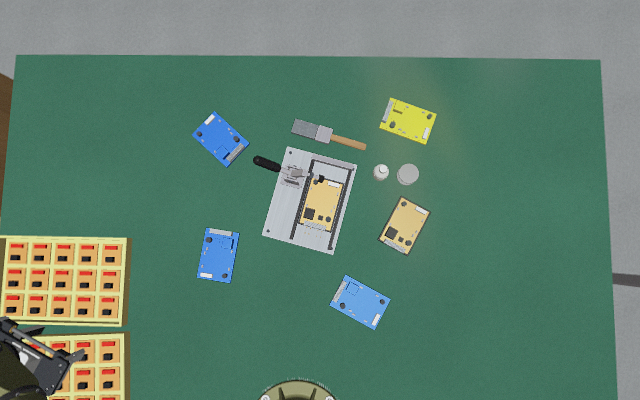

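View pics/side0.png

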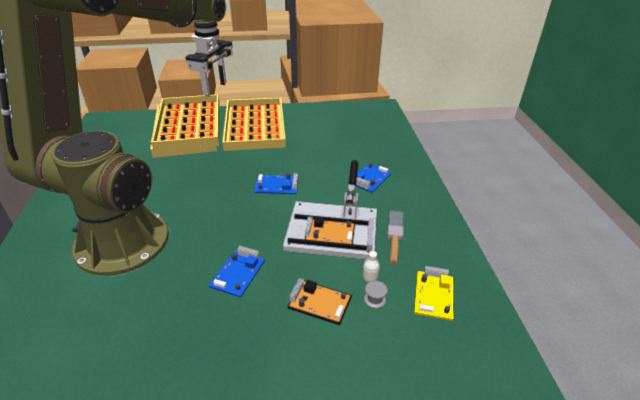

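Run:
```python
import cv2
i=cv2.imread("pics/top0.png")[135:265,250:370]; cv2.imwrite("pics/t1.png",cv2.resize(i,None,fx=4.6,fy=4.6,interpolation=cv2.INTER_CUBIC))
i=cv2.imread("pics/side0.png")[150:265,275:415]; cv2.imwrite("pics/s1.png",cv2.resize(i,None,fx=5,fy=5,interpolation=cv2.INTER_CUBIC))
```

```text
(no output)
```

View pics/t1.png

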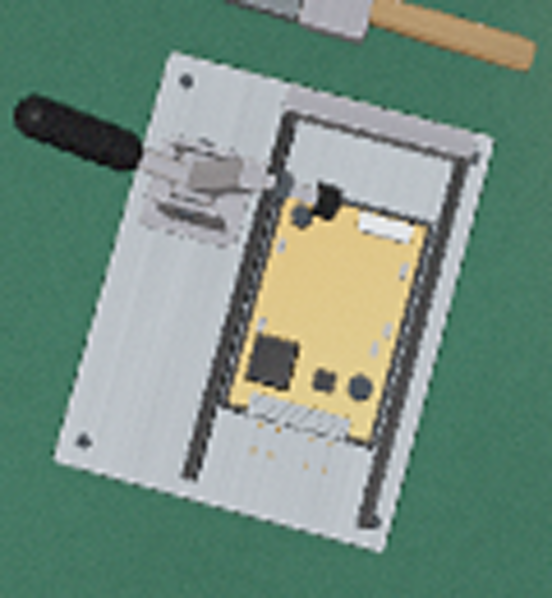

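View pics/s1.png

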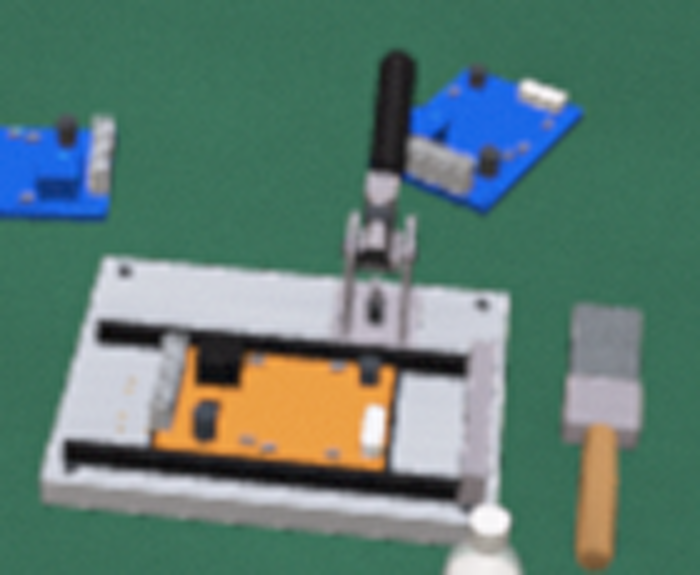

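```bash
cat > h.py <<'E'
import numpy as np,cv2
from scipy.optimize import least_squares
def proj(c,P):
    M=c["world_to_cam"];K=np.array([[c["fx"],0,c["cx"]],[0,c["fy"],c["cy"]],[0,0,1.]])
    return cv2.projectPoints(np.float64(P).reshape(-1,1,3),cv2.Rodrigues(M[:3,:3])[0],M[:3,3],K,np.float64(c["dist_coeffs"]))[0][:,0]
def w(p,P):
    P=np.float64(P);c,s=np.cos(p[2]),np.sin(p[2])
    return P@np.array([[c,s,0],[-s,c,0],[0,0,1]])+[p[0],p[1],0]
T=np.load("pics/top0.npz");S=np.load("pics/side0.npz")
E
python3 - <<'E'
from h import *
k=[[105,126,20],[105,-64,20],[-135,126,20],[-135,-64,20]]
t=np.array([[172,52],[493,137],[57,460],[383,549]])/4.6+[250,135]-.4
s=np.array([[105,258],[508,293],[42,485]])/5+[275,150]-.4
ks=[k[2],k[0],k[3]]
f=lambda p:np.r_[(proj(T,w(p,k))-t).ravel(),(proj(S,w(p,ks))-s).ravel()]
r=least_squares(f,[560,-50,-.2]);p=r.x;print(p.round(3));print(r.fun.round(2))
np.save("p.npy",p)
# board: crop pts -> nest frame
def back(c,px,z):
    return least_squares(lambda q:(proj(c,w(p,[[q[0],q[1],z]]))-px).ravel(),[0,0]).x
for n,c,a,sc,o in (("top",T,[(428,222,28),(372,442,28),(228,407,28),(283,120,44),(490,150,44),(290,112,34),(375,527,34),(190,478,34),(35,115,145)],4.6,[250,135]),("side",S,[(398,372,28),(387,468,28),(152,445,28),(468,345,44)],5,[275,150])):
    for u,v,z in a: print(n,u,v,z,back(c,np.array([u,v])/sc+o-.4,z).round(1))
E
```

```text
[ 5.82253e+02 -5.66040e+01 -2.46000e-01]
[-0.31 -0.55  0.76 -0.51 -0.46  0.19  0.83  0.39 -0.38 -0.15  0.03 -0.05
 -0.23 -1.02]
top 428 222 28 [ 46.1 -39.5]
top 372 442 28 [-79.7 -40.8]
top 228 407 28 [-81.7  40.7]
top 283 120 44 [78. 52.]
top 490 150 44 [ 91.1 -62.2]
top 290 112 34 [85.1 50.3]
top 375 527 34 [-124.1  -54.2]
top 190 478 34 [-124.7   50.1]
top 35 115 145 [ 30.5 165.2]
side 398 372 28 [46.  38.3]
side 387 468 28 [ 45.4 -38.5]
side 152 445 28 [-79.7 -38. ]
side 468 345 44 [83.  47.9]
```

Request:
{"name": "jog_arm", "arguments": {
  "commands": [
    {"az":-0.625,"gripper":1},
    {"az":-0.625,"gripper":1},
    {"dx":-0.7,"dy":-0.9,"gripper":1},
    {"dx":-0.7,"dy":-0.9,"gripper":1},
    {"dx":-0.7,"dy":-0.9,"gripper":1},
    {"dx":-0.7,"dy":-0.9,"gripper":1},
    {"dx":-0.7,"dy":-0.9,"gripper":1},
    {"dx":-0.7,"dy":-0.9,"gripper":1},
    {"dx":-0.7,"dy":-0.9,"gripper":1},
    {"dx":-0.7,"dy":-0.9,"gripper":1}
  ],
  "squeeze": 10
}}

```text
schema error: expected keys dx, dy, dz, ax, ay, az, gripper
```

```bash
cat > st.py <<'E'
from h import *
from cell import manip
p=np.load("p.npy");s=manip.read_state();d=s["eef_pos"]-[p[0],p[1],0]
c,q=np.cos(p[2]),np.sin(p[2])
print("t",round(s["clock"],2),"nest xyz",np.round([c*d[0]+q*d[1],-q*d[0]+c*d[1],d[2]],1),"rpy",s["eef_rot"].round(3),"want yaw",round(np.pi+p[2],3),"F",s["wrist_force"].round(1),"gap",s["finger_gap"].round(1))
E
python3 st.py
```

```text
Traceback (most recent call last):
  File "st.py", line 5, in <module>
    print("t",round(s["clock"],2),"nest xyz",np.round([c*d[0]+q*d[1],-q*d[0]+c*d[1],d[2]],1),"rpy",s["eef_rot"].round(3),"want yaw",round(np.pi+p[2],3),"F",s["wrist_force"].round(1),"gap",s["finger_gap"].round(1))
                                                                                                                                                                                            ^^^^^^^^^^^^^^^^^^^^^
AttributeError: 'float' object has no attribute 'round'
```

All keys are needed in each row.

Request:
{"name": "jog_arm", "arguments": {
  "commands": [
    {"dx":0,"dy":0,"dz":0,"ax":0,"ay":0,"az":-0.625,"gripper":1},
    {"dx":0,"dy":0,"dz":0,"ax":0,"ay":0,"az":-0.625,"gripper":1},
    {"dx":-0.7,"dy":-0.9,"dz":0,"ax":0,"ay":0,"az":0,"gripper":1},
    {"dx":-0.7,"dy":-0.9,"dz":0,"ax":0,"ay":0,"az":0,"gripper":1},
    {"dx":-0.7,"dy":-0.9,"dz":0,"ax":0,"ay":0,"az":0,"gripper":1},
    {"dx":-0.7,"dy":-0.9,"dz":0,"ax":0,"ay":0,"az":0,"gripper":1},
    {"dx":-0.7,"dy":-0.9,"dz":0,"ax":0,"ay":0,"az":0,"gripper":1},
    {"dx":-0.7,"dy":-0.9,"dz":0,"ax":0,"ay":0,"az":0,"gripper":1},
    {"dx":-0.7,"dy":-0.9,"dz":0,"ax":0,"ay":0,"az":0,"gripper":1},
    {"dx":-0.7,"dy":-0.9,"dz":0,"ax":0,"ay":0,"az":0,"gripper":1}
  ],
  "squeeze": 10
}}

```text
clock: 1.35
eef_pos: [393.7, 156.2, 213.4]
eef_rot: [-3.142, -0.0, 2.895]
wrist_force: [1.3, 0.4, 0.1]
finger_gap: 0.8
finger_force: 0.0
```

```bash
sed -i 's/s\["finger_gap"\].round(1)/round(s["finger_gap"],1)/' st.py; python3 st.py
```

```text
t 1.35 nest xyz [-234.7  160.6  213.4] rpy [-3.142 -0.     2.895] want yaw 2.896 F [1.3 0.4 0.1] gap 0.8
```

Request:
{"name": "jog_arm", "arguments": {
  "commands": [
    {"dx":-0.635,"dy":-0.8,"dz":0,"ax":0,"ay":0,"az":0,"gripper":1},
    {"dx":-0.635,"dy":-0.8,"dz":0,"ax":0,"ay":0,"az":0,"gripper":1},
    {"dx":-0.635,"dy":-0.8,"dz":0,"ax":0,"ay":0,"az":0,"gripper":1},
    {"dx":-0.635,"dy":-0.8,"dz":0,"ax":0,"ay":0,"az":0,"gripper":1},
    {"dx":-0.635,"dy":-0.82,"dz":0,"ax":0,"ay":0,"az":0,"gripper":1},
    {"dx":0,"dy":0,"dz":0.9,"ax":0,"ay":0,"az":0,"gripper":1},
    {"dx":0,"dy":0,"dz":0.9,"ax":0,"ay":0,"az":0,"gripper":1},
    {"dx":0,"dy":0,"dz":0.9,"ax":0,"ay":0,"az":0,"gripper":1},
    {"dx":0,"dy":0,"dz":0.7,"ax":0,"ay":0,"az":0,"gripper":1},
    {"dx":0,"dy":0,"dz":0,"ax":0,"ay":0,"az":0,"gripper":1}
  ]
}}

```text
clock: 2.6
eef_pos: [476.2, -29.1, 75.9]
eef_rot: [-3.141, -0.004, 2.895]
wrist_force: [-0.5, -0.3, 1.8]
finger_gap: 0.3
finger_force: 0.0
```

```bash
python3 st.py
python3 - <<'E'
from cell import cams
import cv2
a=cams.camera("top")["image"][135:265,250:370,::-1];b=cams.camera("side")["image"][130:260,275:395,::-1]
cv2.imwrite("pics/c2.png",cv2.resize(cv2.hconcat([a,b]),None,fx=3.3,fy=3.3,interpolation=cv2.INTER_CUBIC))
E
```

```text
t 2.6 nest xyz [-109.5    0.8   75.9] rpy [-3.141 -0.004  2.895] want yaw 2.896 F [-0.5 -0.3  1.8] gap 0.3
```

View pics/c2.png

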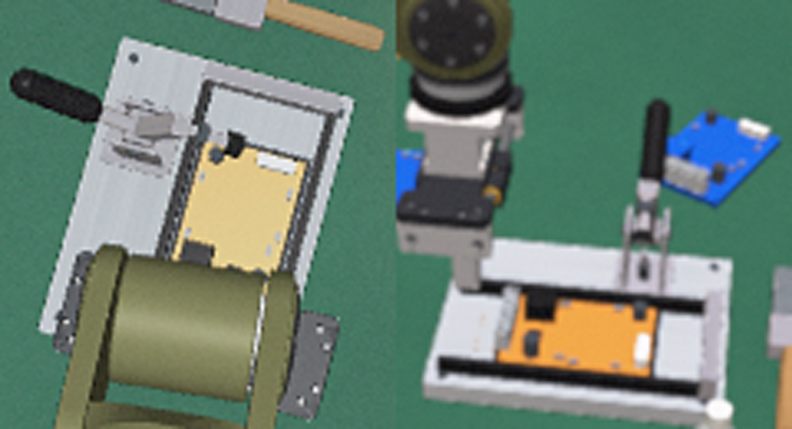

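The closed fingers stand over the channel, just behind the heat sink (side crop about (468,285), sink at (508,318)). I'll lower them and approach slowly.

Request:
{"name": "jog_arm", "arguments": {
  "commands": [
    {"dx":0,"dy":0,"dz":0.5,"ax":0,"ay":0,"az":0,"gripper":1},
    {"dx":0,"dy":0,"dz":0.4,"ax":0,"ay":0,"az":0,"gripper":1},
    {"dx":0,"dy":0,"dz":0.15,"ax":0,"ay":0,"az":0,"gripper":1},
    {"dx":-0.15,"dy":0,"dz":0,"ax":0,"ay":0,"az":0,"gripper":1},
    {"dx":-0.15,"dy":0,"dz":0,"ax":0,"ay":0,"az":0,"gripper":1},
    {"dx":-0.05,"dy":0,"dz":0,"ax":0,"ay":0,"az":0,"gripper":1},
    {"dx":-0.05,"dy":0,"dz":0,"ax":0,"ay":0,"az":0,"gripper":1},
    {"dx":-0.05,"dy":0,"dz":0,"ax":0,"ay":0,"az":0,"gripper":1},
    {"dx":-0.05,"dy":0,"dz":0,"ax":0,"ay":0,"az":0,"gripper":1},
    {"dx":-0.05,"dy":0,"dz":0,"ax":0,"ay":0,"az":0,"gripper":1}
  ]
}}

```text
clock: 3.95
eef_pos: [498.7, -34.6, 35.5]
eef_rot: [3.142, -0.0, 2.895]
wrist_force: [-2.2, 1.1, 2.4]
finger_gap: 0.3
finger_force: 1.5
```

```bash
python3 st.py
```

```text
t 3.95 nest xyz [-86.4   1.   35.5] rpy [ 3.142 -0.     2.895] want yaw 2.896 F [-2.2  1.1  2.4] gap 0.3
```

Request:
{"name": "jog_arm", "arguments": {
  "commands": [
    {"dx":-0.07,"dy":0,"dz":0,"ax":0,"ay":0,"az":0,"gripper":1},
    {"dx":-0.07,"dy":0,"dz":0,"ax":0,"ay":0,"az":0,"gripper":1},
    {"dx":-0.07,"dy":0,"dz":0,"ax":0,"ay":0,"az":0,"gripper":1},
    {"dx":-0.07,"dy":0,"dz":0,"ax":0,"ay":0,"az":0,"gripper":1},
    {"dx":-0.07,"dy":0,"dz":0,"ax":0,"ay":0,"az":0,"gripper":1},
    {"dx":-0.07,"dy":0,"dz":0,"ax":0,"ay":0,"az":0,"gripper":1},
    {"dx":-0.07,"dy":0,"dz":0,"ax":0,"ay":0,"az":0,"gripper":1},
    {"dx":-0.07,"dy":0,"dz":0,"ax":0,"ay":0,"az":0,"gripper":1},
    {"dx":-0.05,"dy":0,"dz":0,"ax":0,"ay":0,"az":0,"gripper":1}
  ]
}}

```text
clock: 5.08
eef_pos: [522.5, -40.7, 35.4]
eef_rot: [-3.142, -0.0, 2.895]
wrist_force: [-3.5, 0.2, 2.9]
finger_gap: 0.2
finger_force: 1.7
```

```bash
python3 st.py
```

```text
t 5.08 nest xyz [-61.8   0.9  35.4] rpy [-3.142 -0.     2.895] want yaw 2.896 F [-3.5  0.2  2.9] gap 0.2
```

Request:
{"name": "jog_arm", "arguments": {
  "commands": [
    {"dx":-0.025,"dy":0,"dz":0,"ax":0,"ay":0,"az":0,"gripper":1},
    {"dx":-0.025,"dy":0,"dz":0,"ax":0,"ay":0,"az":0,"gripper":1},
    {"dx":-0.025,"dy":0,"dz":0,"ax":0,"ay":0,"az":0,"gripper":1},
    {"dx":-0.025,"dy":0,"dz":0,"ax":0,"ay":0,"az":0,"gripper":1},
    {"dx":-0.025,"dy":0,"dz":0,"ax":0,"ay":0,"az":0,"gripper":1}
  ]
}}

```text
clock: 5.7
eef_pos: [527.2, -41.8, 35.4]
eef_rot: [-3.142, -0.0, 2.895]
wrist_force: [-2.0, 0.9, 2.1]
finger_gap: 0.9
finger_force: 1.2
```

Request:
{"name": "jog_arm", "arguments": {
  "commands": [
    {"dx":-0.025,"dy":0,"dz":0,"ax":0,"ay":0,"az":0,"gripper":1},
    {"dx":-0.02,"dy":0,"dz":0,"ax":0,"ay":0,"az":0,"gripper":1}
  ]
}}

```text
clock: 5.95
eef_pos: [528.7, -42.2, 35.4]
eef_rot: [-3.142, -0.001, 2.895]
wrist_force: [-7.3, 1.7, 6.5]
finger_gap: 0.4
finger_force: 4.0
```

Request:
{"name": "jog_arm", "arguments": {
  "commands": [
    {"dx":-0.02,"dy":0,"dz":0,"ax":0,"ay":0,"az":0,"gripper":1}
  ]
}}

```text
clock: 6.08
eef_pos: [528.8, -42.2, 35.4]
eef_rot: [-3.141, -0.003, 2.895]
wrist_force: [-14.8, 3.3, 10.9]
finger_gap: 0.3
finger_force: 7.1
```

Request:
{"name": "jog_arm", "arguments": {
  "commands": [
    {"dx":0,"dy":0,"dz":0,"ax":0,"ay":0,"az":0,"gripper":1},
    {"dx":0.1,"dy":0,"dz":0,"ax":0,"ay":0,"az":0,"gripper":1},
    {"dx":0.4,"dy":0,"dz":0,"ax":0,"ay":0,"az":0,"gripper":1},
    {"dx":0.5,"dy":0,"dz":-0.4,"ax":0,"ay":0,"az":0,"gripper":1},
    {"dx":0.6,"dy":0,"dz":-1,"ax":0,"ay":0,"az":0,"gripper":1},
    {"dx":0.6,"dy":0,"dz":-1,"ax":0,"ay":0,"az":0,"gripper":1},
    {"dx":0.6,"dy":0.4,"dz":-1,"ax":0,"ay":0,"az":0,"gripper":1},
    {"dx":0.6,"dy":1,"dz":-1,"ax":0,"ay":0,"az":0,"gripper":1},
    {"dx":0,"dy":1,"dz":-0.4,"ax":0,"ay":0,"az":0,"gripper":1}
  ]
}}

```text
clock: 7.2
eef_pos: [421.3, 85.0, 230.2]
eef_rot: [3.14, 0.005, 2.895]
wrist_force: [1.2, -0.1, -0.2]
finger_gap: 0.8
finger_force: 0.0
```

```bash
python3 st.py
python3 - <<'E'
from cell import cams
import cv2
a=cams.camera("top")["image"][135:265,250:370,::-1];b=cams.camera("side")["image"][140:270,275:395,::-1]
cv2.imwrite("pics/c3.png",cv2.resize(cv2.hconcat([a,b]),None,fx=3.3,fy=3.3,interpolation=cv2.INTER_CUBIC))
E
```

```text
t 7.2 nest xyz [-190.6   98.2  230.2] rpy [3.14  0.005 2.895] want yaw 2.896 F [ 1.2 -0.1 -0.2] gap 0.8
```

View pics/c3.png

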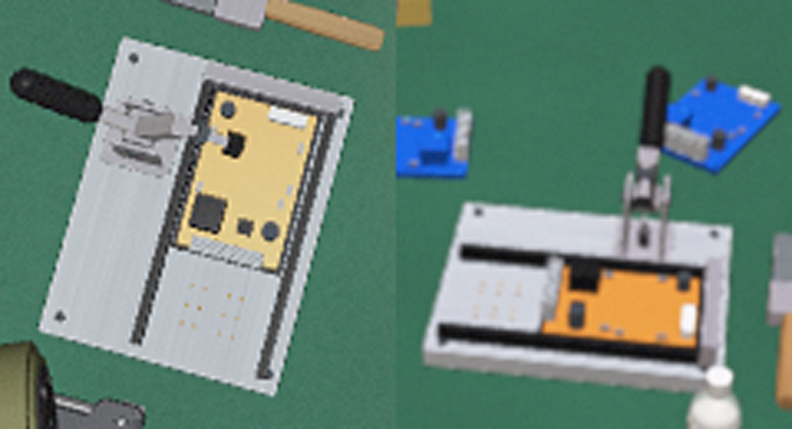

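The board now lies against the stop: in the top crop its upper edge runs along the stop at (265,90)–(318,112), and the side crop agrees. Next, the fingers go to the outer side of the handle.

Request:
{"name": "jog_arm", "arguments": {
  "commands": [
    {"dx":-0.9,"dy":0.5,"dz":0,"ax":0,"ay":0,"az":0,"gripper":1},
    {"dx":-0.9,"dy":0.5,"dz":0,"ax":0,"ay":0,"az":0,"gripper":1},
    {"dx":-0.9,"dy":0.5,"dz":0,"ax":0,"ay":0,"az":0,"gripper":1},
    {"dx":-0.9,"dy":0.5,"dz":0,"ax":0,"ay":0,"az":0,"gripper":1},
    {"dx":-0.9,"dy":0.4,"dz":0,"ax":0,"ay":0,"az":0,"gripper":1},
    {"dx":-0.9,"dy":0.3,"dz":0,"ax":0,"ay":0,"az":0,"gripper":1},
    {"dx":0,"dy":0,"dz":0.8,"ax":0,"ay":0,"az":0,"gripper":1},
    {"dx":0,"dy":0,"dz":0.8,"ax":0,"ay":0,"az":0,"gripper":1},
    {"dx":0,"dy":0,"dz":0.6,"ax":0,"ay":0,"az":0,"gripper":1},
    {"dx":0,"dy":0,"dz":0,"ax":0,"ay":0,"az":0,"gripper":1}
  ]
}}

```text
clock: 8.55
eef_pos: [656.3, 135.0, 137.1]
eef_rot: [-3.14, -0.003, 2.895]
wrist_force: [0.3, 0.3, 0.3]
finger_gap: 0.2
finger_force: 0.0
```

```bash
python3 st.py
```

```text
t 8.55 nest xyz [ 25.2 203.8 137.1] rpy [-3.140e+00 -3.000e-03  2.895e+00] want yaw 2.896 F [0.3 0.3 0.3] gap 0.2
```

Request:
{"name": "jog_arm", "arguments": {
  "commands": [
    {"dx":-0.12,"dy":-0.15,"dz":0,"ax":0,"ay":0,"az":0,"gripper":1},
    {"dx":0,"dy":-0.15,"dz":0,"ax":0,"ay":0,"az":0,"gripper":1},
    {"dx":0,"dy":-0.15,"dz":0,"ax":0,"ay":0,"az":0,"gripper":1},
    {"dx":0,"dy":-0.2,"dz":0,"ax":0,"ay":0,"az":0,"gripper":1},
    {"dx":0,"dy":-0.2,"dz":0,"ax":0,"ay":0,"az":0,"gripper":1}
  ]
}}

```text
clock: 9.18
eef_pos: [656.1, 111.0, 146.6]
eef_rot: [3.123, 0.009, 2.899]
wrist_force: [-0.1, 67.9, 47.2]
finger_gap: 0.4
finger_force: 34.0
```

Request:
{"name": "jog_arm", "arguments": {
  "commands": [
    {"dx":0,"dy":-0.2,"dz":0,"ax":0,"ay":0,"az":0,"gripper":1},
    {"dx":0,"dy":-0.2,"dz":0,"ax":0,"ay":0,"az":0,"gripper":1},
    {"dx":0,"dy":-0.2,"dz":0,"ax":0,"ay":0,"az":0,"gripper":1},
    {"dx":0,"dy":-0.2,"dz":0,"ax":0,"ay":0,"az":0,"gripper":1}
  ]
}}

```text
clock: 9.68
eef_pos: [645.6, 71.5, 140.4]
eef_rot: [3.14, 0.001, 2.896]
wrist_force: [1.7, 5.4, 5.4]
finger_gap: 0.6
finger_force: 3.1
```

```bash
python3 st.py
```

```text
t 9.68 nest xyz [ 30.3 139.6 140.4] rpy [3.140e+00 1.000e-03 2.896e+00] want yaw 2.896 F [1.7 5.4 5.4] gap 0.6
```

Request:
{"name": "jog_arm", "arguments": {
  "commands": [
    {"dx":0,"dy":-0.12,"dz":0,"ax":0,"ay":0,"az":0,"gripper":1},
    {"dx":0,"dy":-0.12,"dz":0,"ax":0,"ay":0,"az":0,"gripper":1},
    {"dx":0,"dy":-0.12,"dz":0,"ax":0,"ay":0,"az":0,"gripper":1},
    {"dx":0,"dy":-0.12,"dz":0,"ax":0,"ay":0,"az":0,"gripper":1},
    {"dx":0,"dy":0,"dz":0,"ax":0,"ay":0,"az":0,"gripper":1}
  ]
}}

```text
clock: 10.3
eef_pos: [640.8, 51.6, 139.3]
eef_rot: [-3.141, -0.0, 2.894]
wrist_force: [0.5, 0.4, -0.0]
finger_gap: 0.4
finger_force: 0.0
```

```bash
python3 st.py
```

```text
t 10.3 nest xyz [ 30.5 119.2 139.3] rpy [-3.141 -0.     2.894] want yaw 2.896 F [ 0.5  0.4 -0. ] gap 0.4
```

Request:
{"name": "jog_arm", "arguments": {
  "commands": [
    {"dx":0,"dy":1,"dz":0,"ax":0,"ay":0,"az":0,"gripper":1},
    {"dx":0,"dy":0,"dz":-1,"ax":0,"ay":0,"az":0,"gripper":1},
    {"dx":0,"dy":0,"dz":-1,"ax":0,"ay":0,"az":0,"gripper":1},
    {"dx":0,"dy":0,"dz":-1,"ax":0,"ay":0,"az":0,"gripper":1},
    {"dx":1,"dy":0,"dz":0,"ax":0,"ay":0,"az":0,"gripper":1},
    {"dx":1,"dy":0,"dz":0,"ax":0,"ay":0,"az":0,"gripper":1},
    {"dx":1,"dy":0,"dz":0,"ax":0,"ay":0,"az":0,"gripper":1},
    {"dx":1,"dy":0,"dz":0,"ax":0,"ay":0,"az":0,"gripper":1},
    {"dx":1,"dy":0,"dz":0,"ax":0,"ay":0,"az":0,"gripper":1},
    {"dx":1,"dy":0,"dz":0,"ax":0,"ay":0,"az":0,"gripper":1}
  ]
}}

```text
clock: 11.55
eef_pos: [416.7, 149.7, 259.4]
eef_rot: [3.142, 0.0, 2.895]
wrist_force: [1.2, 0.3, 0.9]
finger_gap: 0.5
finger_force: 0.0
```

```bash
python3 st.py
python3 - <<'E'
from cell import cams
import cv2
a=cams.camera("top")["image"][135:265,250:370,::-1];b=cams.camera("side")["image"][140:270,275:395,::-1]
cv2.imwrite("pics/c4.png",cv2.resize(cv2.hconcat([a,b]),None,fx=3.3,fy=3.3,interpolation=cv2.INTER_CUBIC))
E
```

```text
t 11.55 nest xyz [-210.8  159.8  259.4] rpy [3.142 0.    2.895] want yaw 2.896 F [1.2 0.3 0.9] gap 0.5
```

View pics/c4.png

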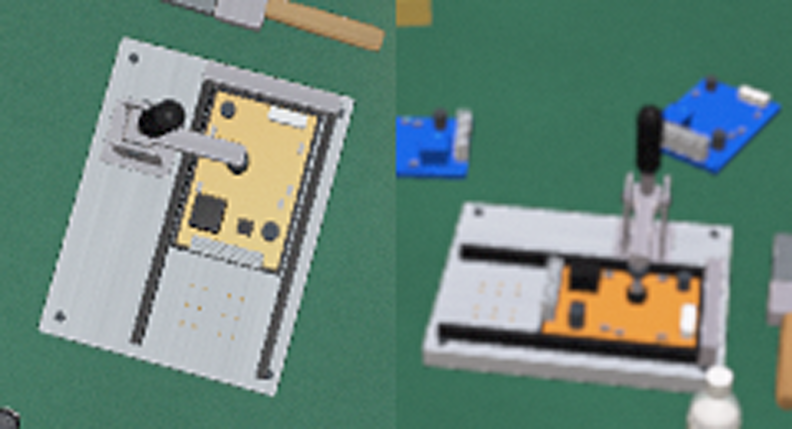

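The clamp is closed with its foot on the board (top crop (238,158)), and the board is still against the stop. I'll wait out the two seconds with the arm away.

Request:
{"name": "jog_arm", "arguments": {
  "commands": [
    {"dx":0,"dy":0,"dz":0,"ax":0,"ay":0,"az":0,"gripper":1},
    {"dx":0,"dy":0,"dz":0,"ax":0,"ay":0,"az":0,"gripper":1},
    {"dx":0,"dy":0,"dz":0,"ax":0,"ay":0,"az":0,"gripper":1},
    {"dx":0,"dy":0,"dz":0,"ax":0,"ay":0,"az":0,"gripper":1},
    {"dx":0,"dy":0,"dz":0,"ax":0,"ay":0,"az":0,"gripper":1},
    {"dx":0,"dy":0,"dz":0,"ax":0,"ay":0,"az":0,"gripper":1},
    {"dx":0,"dy":0,"dz":0,"ax":0,"ay":0,"az":0,"gripper":1},
    {"dx":0,"dy":0,"dz":0,"ax":0,"ay":0,"az":0,"gripper":1},
    {"dx":0,"dy":0,"dz":0,"ax":0,"ay":0,"az":0,"gripper":1},
    {"dx":0,"dy":0,"dz":0,"ax":0,"ay":0,"az":0,"gripper":1}
  ]
}}

```text
clock: 12.9
eef_pos: [418.0, 149.5, 259.5]
eef_rot: [3.142, 0.0, 2.895]
wrist_force: [0.2, 0.1, -0.7]
finger_gap: 0.4
finger_force: 0.0
```

Request:
{"name": "jog_arm", "arguments": {
  "commands": [
    {"dx":0,"dy":0,"dz":0,"ax":0,"ay":0,"az":0,"gripper":1},
    {"dx":0,"dy":0,"dz":0,"ax":0,"ay":0,"az":0,"gripper":1},
    {"dx":-0.86,"dy":-0.55,"dz":0,"ax":0,"ay":0,"az":0,"gripper":1},
    {"dx":-0.86,"dy":-0.55,"dz":0,"ax":0,"ay":0,"az":0,"gripper":1},
    {"dx":-0.86,"dy":-0.55,"dz":0,"ax":0,"ay":0,"az":0,"gripper":1},
    {"dx":-0.86,"dy":-0.55,"dz":0,"ax":0,"ay":0,"az":0,"gripper":1},
    {"dx":-0.86,"dy":-0.55,"dz":0,"ax":0,"ay":0,"az":0,"gripper":1},
    {"dx":-0.86,"dy":-0.55,"dz":0,"ax":0,"ay":0,"az":0,"gripper":1},
    {"dx":-0.86,"dy":-0.55,"dz":0,"ax":0,"ay":0,"az":0,"gripper":1},
    {"dx":0,"dy":0,"dz":0,"ax":0,"ay":0,"az":0,"gripper":1}
  ]
}}

```text
clock: 14.15
eef_pos: [614.6, -60.5, 258.3]
eef_rot: [-3.141, -0.001, 2.893]
wrist_force: [0.4, -0.2, -0.1]
finger_gap: 0.4
finger_force: 0.0
```

```bash
python3 st.py
```

```text
t 14.15 nest xyz [ 32.3   4.1 258.3] rpy [-3.141e+00 -1.000e-03  2.893e+00] want yaw 2.896 F [ 0.4 -0.2 -0.1] gap 0.4
```

Request:
{"name": "jog_arm", "arguments": {
  "commands": [
    {"dx":0.05,"dy":0,"dz":0.7,"ax":0,"ay":0,"az":0,"gripper":1},
    {"dx":0,"dy":0,"dz":0.8,"ax":0,"ay":0,"az":0,"gripper":1},
    {"dx":0,"dy":0,"dz":0.65,"ax":0,"ay":0,"az":0,"gripper":1},
    {"dx":0,"dy":0.35,"dz":0,"ax":0,"ay":0,"az":0,"gripper":1},
    {"dx":0,"dy":0.25,"dz":0,"ax":0,"ay":0,"az":0,"gripper":1},
    {"dx":0,"dy":0.1,"dz":0,"ax":0,"ay":0,"az":0,"gripper":1},
    {"dx":0,"dy":0.1,"dz":0,"ax":0,"ay":0,"az":0,"gripper":1},
    {"dx":0,"dy":0.1,"dz":0,"ax":0,"ay":0,"az":0,"gripper":1},
    {"dx":0,"dy":0.1,"dz":0,"ax":0,"ay":0,"az":0,"gripper":1}
  ]
}}

```text
clock: 15.28
eef_pos: [622.3, -21.2, 175.5]
eef_rot: [-3.139, 0.003, 2.894]
wrist_force: [-3.3, -10.3, 8.2]
finger_gap: 0.4
finger_force: 5.6
```

```bash
python3 st.py
```

```text
t 15.28 nest xyz [ 30.2  44.1 175.5] rpy [-3.139e+00  3.000e-03  2.894e+00] want yaw 2.896 F [ -3.3 -10.3   8.2] gap 0.4
```

Request:
{"name": "jog_arm", "arguments": {
  "commands": [
    {"dx":0,"dy":0.12,"dz":0,"ax":0,"ay":0,"az":0,"gripper":1},
    {"dx":0,"dy":0.12,"dz":0,"ax":0,"ay":0,"az":0,"gripper":1},
    {"dx":0,"dy":0.12,"dz":0,"ax":0,"ay":0,"az":0,"gripper":1},
    {"dx":0,"dy":0.12,"dz":0,"ax":0,"ay":0,"az":0,"gripper":1},
    {"dx":0,"dy":0.12,"dz":0,"ax":0,"ay":0,"az":0,"gripper":1},
    {"dx":0,"dy":0.12,"dz":0,"ax":0,"ay":0,"az":0,"gripper":1}
  ]
}}

```text
clock: 16.02
eef_pos: [629.1, 8.2, 174.5]
eef_rot: [-3.141, 0.002, 2.894]
wrist_force: [0.3, -3.8, 2.7]
finger_gap: 0.4
finger_force: 1.9
```

Request:
{"name": "jog_arm", "arguments": {
  "commands": [
    {"dx":0,"dy":0.12,"dz":0,"ax":0,"ay":0,"az":0,"gripper":1},
    {"dx":0,"dy":0.12,"dz":0,"ax":0,"ay":0,"az":0,"gripper":1},
    {"dx":0,"dy":0.12,"dz":0,"ax":0,"ay":0,"az":0,"gripper":1},
    {"dx":0,"dy":0.12,"dz":0,"ax":0,"ay":0,"az":0,"gripper":1},
    {"dx":0,"dy":0,"dz":0,"ax":0,"ay":0,"az":0,"gripper":1},
    {"dx":0,"dy":0,"dz":0,"ax":0,"ay":0,"az":0,"gripper":1}
  ]
}}

```text
clock: 16.77
eef_pos: [633.4, 27.1, 173.3]
eef_rot: [-3.142, -0.0, 2.895]
wrist_force: [-0.4, 0.5, 0.1]
finger_gap: 0.2
finger_force: 0.0
```

```bash
python3 st.py
```

```text
t 16.77 nest xyz [ 29.2  93.7 173.3] rpy [-3.142 -0.     2.895] want yaw 2.896 F [-0.4  0.5  0.1] gap 0.2
```

Snapped open; retreat and check.

Request:
{"name": "jog_arm", "arguments": {
  "commands": [
    {"dx":0,"dy":0,"dz":-1,"ax":0,"ay":0,"az":0,"gripper":1},
    {"dx":0,"dy":0,"dz":-1,"ax":0,"ay":0,"az":0,"gripper":1},
    {"dx":1,"dy":0,"dz":-0.2,"ax":0,"ay":0,"az":0,"gripper":1},
    {"dx":1,"dy":0,"dz":0,"ax":0,"ay":0,"az":0,"gripper":1},
    {"dx":1,"dy":0.5,"dz":0,"ax":0,"ay":0,"az":0,"gripper":1},
    {"dx":1,"dy":0.5,"dz":0,"ax":0,"ay":0,"az":0,"gripper":1},
    {"dx":1,"dy":0.5,"dz":0,"ax":0,"ay":0,"az":0,"gripper":1},
    {"dx":1,"dy":0.5,"dz":0,"ax":0,"ay":0,"az":0,"gripper":1},
    {"dx":0,"dy":0,"dz":0,"ax":0,"ay":0,"az":0,"gripper":1},
    {"dx":0,"dy":0,"dz":0,"ax":0,"ay":0,"az":0,"gripper":1}
  ]
}}

```text
clock: 18.02
eef_pos: [420.6, 163.0, 261.6]
eef_rot: [3.141, 0.001, 2.895]
wrist_force: [0.1, -0.1, -0.4]
finger_gap: 0.8
finger_force: 0.0
```

```bash
python3 st.py
python3 - <<'E'
from cell import cams
import cv2
a=cams.camera("top")["image"][135:265,250:370,::-1];b=cams.camera("side")["image"][140:270,275:395,::-1]
cv2.imwrite("pics/c5.png",cv2.resize(cv2.hconcat([a,b]),None,fx=3.3,fy=3.3,interpolation=cv2.INTER_CUBIC))
E
```

```text
t 18.02 nest xyz [-210.2  173.7  261.6] rpy [3.141e+00 1.000e-03 2.895e+00] want yaw 2.896 F [ 0.1 -0.1 -0.4] gap 0.8
```

View pics/c5.png

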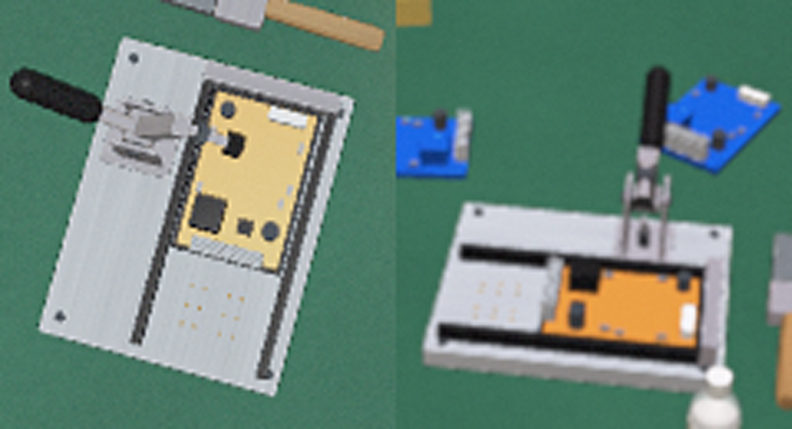

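The clamp is fully open again, with the handle end back at (22,80) as at the start. The board's edges are exactly where they were before clamping.

```bash
python3 -c "
import cv2;print(cv2.absdiff(cv2.imread('pics/c3.png'),cv2.imread('pics/c5.png'))[80:290,170:330].max())
from cell import job;print(job.sign_off())"
```

```text
22
the job is handed in; nothing more can be done
None
```

The job is done and handed in: the board is snug against the stop, the clamp was closed with hands off for over two seconds, and it is now fully open again with the board still in place. The one rough moment was a wrist force of about 70–80 N (limit 120 N) while swinging the clamp closed.

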